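Sort the gift-wrapping odds and ends back to their places

TASK

Sort the things left lying about the counter: lay the ribbon spool flat in the larger round tray, the tape roll flat in the smaller round tray and the piece of chocolate on the square slate, each about in the middle. Only when those three are in place, finish by standing the hand stamp upright in the middle of the ink pad's lid. Leave everything released and do not disturb the bell.

Things in the scene. Friction and masses are not known exactly. Their poses are not given: they have to be found in the camera images.
- ribbon_mid (a point): Loose spool of gift ribbon (ribbon between two round flanges), lying flat, 61 mm across, 20 mm high, 45 g. Solid disc to the fingers. The point is its centre, 10 mm above its underside; z along its axis.
- tape_mid (a point): Loose roll of gold adhesive tape with an open hole, lying flat, 52 mm across, 18 mm high, 30 g. The point is its centre, 9 mm above its underside; z along its axis. Grip it across the outside.
- piece_mid (a point): Loose cut piece of bare milk chocolate (2 x 2 squares), flat, 48 x 48 mm (along its x and y), 10 mm thick, 22 g. The point is its centre, 5 mm above its underside; grip two opposite sides.
- stamp_mid (a point): Loose wooden hand stamp standing upright, 60 mm tall, 50 g: foot 20 mm (x) x 42 mm (y) and 12 mm high, above it a round turned handle that widens from 12 mm at the foot to 24 mm across at 46 mm above the underside, then rounds off. The point lies on its axis half-way up, 30 mm above its underside; z is up along the handle. The handle can be gripped from any side, about 45 mm above the underside.
- big_tray_floor (a point): The larger of two shallow round wooden trays, fixed to the counter: 90 mm across outside, 82 mm inside. The point is the middle of its inner floor, 5 mm above the counter; the rim stands 3 mm above that floor (8 mm above the counter), so hold a roll by its upper part for the fingertips to stay clear of the rim.
- small_tray_floor (a point): The smaller of the two shallow round wooden trays, fixed: 76 mm across outside, 68 mm inside; otherwise like the larger one. The point is the middle of its inner floor, 5 mm above the counter; rim 3 mm above the floor.
- slate_top (a point): Flat square slab of dark slate, fixed, 76 x 76 mm (along its x and y), 8 mm thick, no rim. The point is the middle of its top face, 8 mm above the counter.
- pad_top (a point): Closed ink pad with a red lid, fixed, 59 mm (x) x 86 mm (y), 16 mm high. The point is the middle of its flat lid, 16 mm above the counter.
- nib_mill: Tall hand mill with a copper dome, fixed, in the midst of the work: keep clear of it and carry things over or round the front of it. Square wooden housing 140 x 140 mm, 131 mm high, whose middle lies 5 mm along the own +x and 31 mm along the own +y from the origin (which is on the counter); the dome rises to 205 mm and the crank above it to 263 mm, its wooden handle 118 mm from the housing's middle towards the own -y.
- bell: Bystander: counter bell, 64 mm across, 47 mm high. Origin under its middle. Leave alone. (On the wall behind it and to its right hangs a screen, its lower edge 0.42 m above the counter: keep the wrist clear of that too.)

How it is judged (in metres and radians):
On the way, in this order (a step that is already met when the one before it is completed fails the run):
1. spool in the larger tray, tape in the smaller tray and chocolate on the slate, all lying flat (horizontal distance between ribbon_mid and big_tray_floor below 0.012 m and z of ribbon_mid in the frame of big_tray_floor between 0.007 and 0.013 m and angle between each of ribbon_mid, tape_mid, piece_mid's own z axis and vertical below 0.08 rad and horizontal distance between tape_mid and small_tray_floor below 0.01 m and z of tape_mid in the frame of small_tray_floor between 0.006 and 0.012 m and horizontal distance between piece_mid and slate_top below 0.014 m and z of piece_mid in the frame of slate_top between 0.002 and 0.008 m), for 0.2 s.
2. after that, the stamp stands upright on the ink pad (horizontal distance between stamp_mid and pad_top below 0.015 m and z of stamp_mid in the frame of pad_top between 0.027 and 0.033 m and angle between stamp_mid's own z axis and vertical below 0.08 rad), for 0.2 s.
At the end, for the whole second after the job is handed in: Spool flat on the larger tray's floor (centres within 12 mm), tape flat on the smaller tray's (10 mm), chocolate flat on the slate (14 mm from its middle), stamp upright on the pad's lid (15 mm from its middle); heights within 3 mm, tilts under 0.08 rad, all at rest and released (all of step 1 and all of step 2 and linear speed of each of ribbon, tape, piece, stamp below 0.02 m/s and not (contact force between the fingers and ribbon above 0.05 N) and not (contact force between the fingers and tape above 0.05 N) and not (contact force between the fingers and piece above 0.05 N) and not (contact force between the fingers and stamp above 0.05 N)); the robot touches nothing.
It fails at once if the counter bell is pushed about or knocked over (distance of bell from where it was at the start of the episode above 0.02 m or angle between bell's own z axis and vertical above 0.3 rad).
It also fails if it takes over 128 s, if anything falls off the work surface, if the arm or the gripper's body presses on something with over 40 N, if the wrist force passes 120 N, or if a joint passes its speed limit or range.

ROBOT

A 6-joint arm with a two-finger parallel gripper is mounted at the origin on a cart in front of the work surface, level with it; the furniture and walls round the work are solid. World frame = base frame: x ahead of the robot, y to its left, z up, the work surface at z = 0. Lengths are in m, angles in degrees, forces in N, time in s.
With the tool pointing down it reaches from about 0.3 to 0.75 m from the base axis. Payload 8.5 kg.
Tool frame: the origin (TCP) lies midway between the tips of the shut fingers; the grasp point (between the pads) lies env.tcp_to_grasp behind it (env.tcp_to_grasp is the distance from the TCP to the grasp point, in m); z points along the fingers, y is the line along which they close (so a half turn about z gives the same grasp; the last joint's range is limited). The gripper opens to 85 mm and grips with 20 to 120 N. Pads are 22 mm wide; open, the fingers measure 114 mm over their backs; the gripper's body (76 mm by 85 mm) begins 54 mm behind the grasp point. The pads swing forward as they close: fully open they stand 13 mm farther back than shut.
Start: joints at [-89.055, 21.807, 74.336, -0, 83.858, -12.336], TCP at [0.126, -0.535, 0.231] pointing down, gripper open.
Joint ranges: [-178.18, 178.18], [-50.72, 133.34], [12.68, 142.11], [-81.47, 261.47], [9.98, 163.14], [-165.26, 165.26]. Speed limits (degrees/s): [136.94, 136.94, 180, 180, 180, 180].

INTERFACE

Orientations are given as a 3x3 rotation matrix whose columns are the frame's x, y, z axes.
In Python, from rig import observe, optics, job, env gives the robot as it stands. The module is installed in compiled form; this text tells all that it offers.
- The arm moves only by the shell command python3 -m jog 'ROWS' [FORCE]. ROWS is JSON, a list of rows, each a list of 7 numbers: the turn, a rotation vector about the tool's x, y, z in rad, then the shift along the tool's x, y, z in m, then the opening in per cent of the stroke, from 0 (shut) to 100 (fully open). A call has 1 to 10 rows; each row shifts and turns the commanded pose from where the row before left it, along the tool's axes as they then stand; what a row does not reach is not made up. A row lasts 1/8 s, in which the tool goes at most 62.5 mm and 10.7 degrees, less where a joint would pass 70% of its speed; a pose out of reach is approached as far as the arm can. A call is refused whole if a number of a shift passes 0.0625 or a number of a turn 0.188, either way. A call with a gripper value outside its range is refused whole. The fingers move at their own pace and stop on an object; FORCE is the grip in N (left out, the last holds). Time passes only in rows, so rows that do not move let the fingers close. It gives the time, the measured TCP pose, the force, the opening and the grip force at its end, in the units of the state.
- observe(): the state, without advancing time (a new reading comes with each control period).
- optics.get_image(name): name is "scene" or "top"; returns a dict with "pixels" (384x512x3 uint8, red, green, blue), "mtx" (3x3 intrinsics, pixels), "dist_coeffs" ([k1, k2, p1, p2, k3] as OpenCV has them; the pictures are not rectified), "rvec" (rotation vector, rad) and "tvec" (3), from world to camera coordinates, as OpenCV has them. Camera axes: x right, y down, z forward; pixel columns grow to the right and rows downward; lengths in m; the calibration is good to about 2 mm. A picture is of the moment at which its call begins. There is no depth.
- job.close_job(): hands the job in; it is judged then, once.
The state is a dict: "time_s": time; "q": joint angles; "qvel": joint speeds; "joint_efforts": joint torques, N m; "position": TCP position; "tool_rot": TCP orientation; "ft_force": force on the tool from outside, world axes, zero at the start; "wrist_torque": the same for the moment, N m; "grip_width": finger opening in m; "gripper_force": force on a finger pad.
Only numpy, scipy, OpenCV 4.12 (cv2) and the standard library are available. Lean on these libraries where they do the work, as an engineer would, in place of code of your own. Each camera call takes 0.05 s, during which the arm holds its last target. There are 200 camera calls.

## Working session

There is one attempt and no reset: what is moved stays moved. The work goes in short steps, Python scripts to look and compute and a shell command to move; the robot and the scene stay as the last step left them, time stands still between calls to the robot, and variables do not carry over. Pictures are saved under pics/ and viewed, at most 14 in all, crops included, and the job is handed in when it is done.

```bash
mkdir -p pics; python3 - <<'E'
from rig import observe, optics, env
import cv2
s=observe();print(s);print(env.tcp_to_grasp)
for n in("scene","top"):
    d=optics.get_image(n);cv2.imwrite(f"pics/{n}0.png",d["pixels"][:,:,::-1]);print(n,d["mtx"],d["dist_coeffs"],d["rvec"],d["tvec"])
E
```

```text
{'time_s': 0.0, 'q': array([-8.90568349e+01,  2.18426406e+01,  7.43868051e+01,  3.99730418e-04,
        8.38565345e+01, -1.23361784e+01]), 'qvel': array([-0.04972848, -0.00830682,  0.03938513,  0.0165707 ,  0.07348728,
        0.01004454]), 'joint_efforts': array([-8.93017459e-04, -4.48459554e+01, -2.31277835e+01, -2.61036421e-04,
        4.77577050e-03,  8.60252499e-06]), 'position': array([ 0.12632518, -0.53499151,  0.23068423]), 'tool_rot': array([[ 9.73261924e-01,  2.29698123e-01, -1.77657598e-05],
       [ 2.29697891e-01, -9.73260822e-01,  1.50054729e-03],
       [ 3.27382178e-04, -1.46450630e-03, -9.99998874e-01]]), 'ft_force': array([ 0.86264273, -0.0093374 ,  0.61601603]), 'wrist_torque': array([-0.04232343,  0.01066651, -0.03001672]), 'gripper_force': 0.0, 'grip_width': 0.08543948631848784}
0.0187
scene [[376.74806332   0.         251.53996224]
 [  0.         376.74806332 187.98901238]
 [  0.           0.           1.        ]] [-0.05553367  0.          0.          0.          0.        ] [ 0.96878271 -2.43683946  1.09864724] [0.36551492 0.30414775 0.68690508]
top [[462.48851666   0.         254.72490613]
 [  0.         462.48851666 185.44680114]
 [  0.           0.           1.        ]] [-0.11842839  0.          0.          0.          0.        ] [ 2.1475803  -2.13729448  0.11522474] [-0.02535951  0.54888633  1.07199957]
```

View pics/scene0.png

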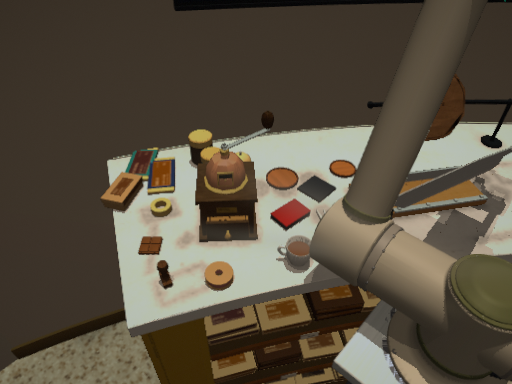

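View pics/top0.png

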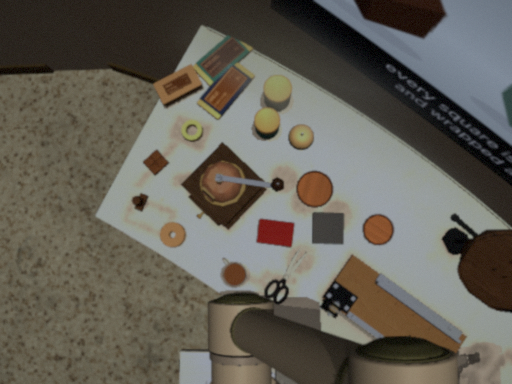

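The scene shows tape, chocolate, stamp and spool on the left of the mill; trays, slate and pad on its right. In the top view: spool (172,234), tape (192,130), chocolate (155,162), stamp (140,202), big tray (314,188), small tray (378,229), slate (327,228), pad (275,233), mill (225,185), bell probably (301,136).

```bash
cat >h.py <<'E'
import cv2,numpy as np
from rig import observe, optics, env
def ray(d,uv,z):
    R=cv2.Rodrigues(np.array(d["rvec"],float))[0];t=np.array(d["tvec"],float).ravel()
    p=cv2.undistortPoints(np.array(uv,float).reshape(-1,1,2),np.array(d["mtx"]),np.array(d["dist_coeffs"])).reshape(-1,2)
    v=np.c_[p,np.ones(len(p))]@R; c=-R.T@t
    return c+v*((z-c[2])/v[:,2])[:,None]
def proj(d,P): return cv2.projectPoints(np.array(P,float).reshape(-1,1,3),np.array(d["rvec"],float),np.array(d["tvec"],float),np.array(d["mtx"]),np.array(d["dist_coeffs"]))[0].reshape(-1,2)
def crop(d,u0,v0,u1,v1,k,f): cv2.imwrite(f,cv2.resize(d["pixels"][v0:v1,u0:u1,::-1],None,fx=k,fy=k,interpolation=cv2.INTER_CUBIC))
E
python3 - <<'E'
from h import *
d=optics.get_image("top")
for n,uv,z in [("spool",(172,234),.02),("tape",(192,130),.018),("choc",(155,162),.01),("stampTop",(140,199),.055),("big",(314,188),.008),("small",(378,229),.008),("slate",(327,228),.008),("pad",(275,233),.016),("mill",(222,186),.131),("crankknob",(277,184),.25),("bell?",(301,136),.047),("cup",(234,273),.08),("jar",(267,122),.1),("edgeL",(97,215),0),("edgeTop",(205,27),0)]: print(n,ray(d,uv,z)[0].round(3))
crop(d,90,90,250,250,5,"pics/t1.png");crop(d,240,120,400,280,3.7,"pics/t2.png")
s=optics.get_image("scene");crop(s,90,130,290,290,3.75,"pics/s1.png")
R=cv2.Rodrigues(np.array(d["rvec"]))[0];print(-R.T@d["tvec"])
E
```

```text
spool [0.432 0.177 0.02 ]
tape [0.69  0.135 0.018]
choc [0.611 0.227 0.01 ]
stampTop [0.513 0.249 0.055]
big [ 0.547 -0.167  0.008]
small [ 0.447 -0.323  0.008]
slate [ 0.449 -0.198  0.008]
pad [ 0.436 -0.072  0.016]
mill [0.535 0.047 0.131]
crankknob [ 0.524 -0.071  0.25 ]
bell? [ 0.668 -0.134  0.047]
cup [0.344 0.022 0.08 ]
jar [ 0.688 -0.052  0.1  ]
edgeL [0.478 0.374 0.   ]
edgeTop [0.975 0.112 0.   ]
[ 0.40418891 -0.04932064  1.13371124]
```

```bash
python3 -c "
import cv2,numpy as np
a=cv2.imread('pics/t1.png');b=cv2.imread('pics/t2.png');a=cv2.resize(a,(400,400));b=cv2.resize(b,(400,400));cv2.imwrite('pics/t12.png',np.hstack([a,b]))"
```

```text
(no output)
```

View pics/t12.png

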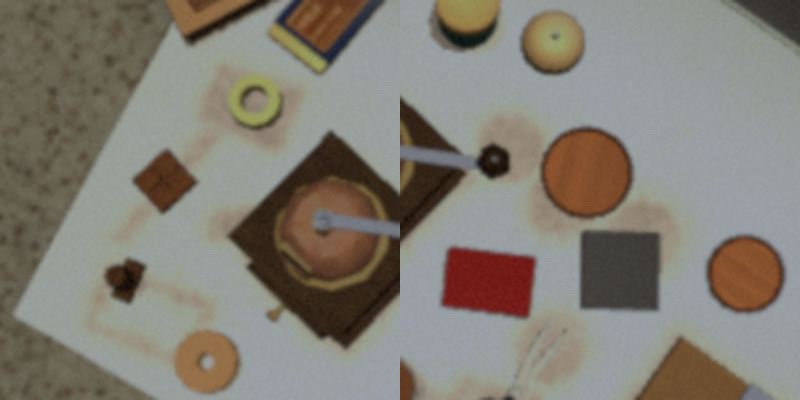

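View pics/s1.png

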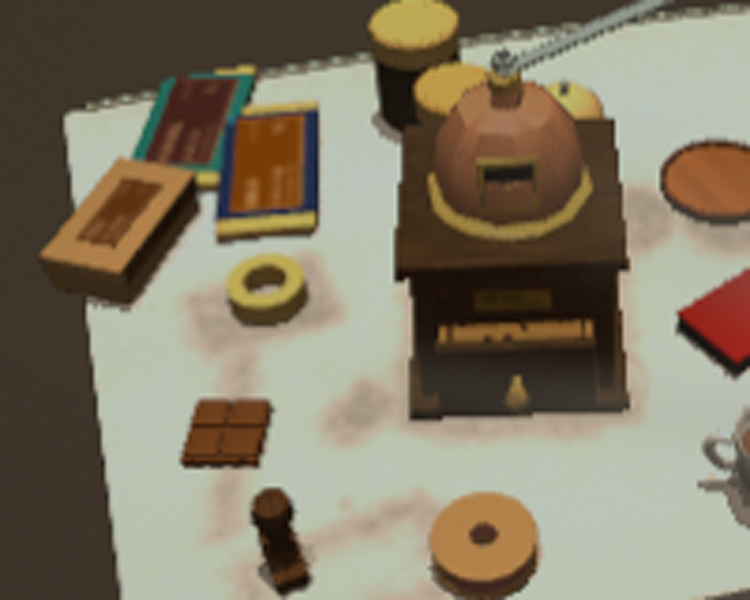

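Left crop: tape ring, chocolate (rotated square), stamp with its foot, spool; right crop: trays, slate, red pad and bell, all unobstructed. I now refine with masks.

```bash
cat >>h.py <<'E'
def blob(d,uv,r,z,thr=None):
    u,v=uv;g=d["pixels"][v-r:v+r,u-r:u+r]
    lab=cv2.cvtColor(cv2.resize(g,None,fx=4,fy=4,interpolation=cv2.INTER_CUBIC),cv2.COLOR_RGB2LAB).astype(float)
    bg=np.percentile(lab.reshape(-1,3),80,axis=0);bg=np.median(lab[lab[:,:,0]>np.percentile(lab[:,:,0],60)],axis=0)
    m=np.linalg.norm((lab-bg)*[.7,1.5,1.5],axis=2);m=np.clip(m,0,255).astype(np.uint8)
    t,b=cv2.threshold(m,thr or 0,255,cv2.THRESH_BINARY|(0 if thr else cv2.THRESH_OTSU))
    cs=cv2.findContours(b,cv2.RETR_EXTERNAL,cv2.CHAIN_APPROX_NONE)[0]
    c=min([c for c in cs if cv2.contourArea(c)>150],key=lambda c:np.linalg.norm(c.mean((0,1))-4*r))
    P=ray(d,(c.reshape(-1,2)+.5)/4-.5+np.array([u-r,v-r]),z)[:,:2]
    rect=cv2.minAreaRect((P*1000).astype(np.float32)); return rect, cv2.minEnclosingCircle((P*1000).astype(np.float32)), t
E
cat > meas.py <<'E'
from h import *
import sys
d=optics.get_image("top")
for n,uv,r,z in [("spool",(172,234),20,.01),("tape",(192,130),17,.009),("choc",(155,162),18,.005),("stamp",(140,202),15,.03),("big",(314,188),25,.004),("small",(378,229),22,.004),("slate",(327,228),22,.008),("pad",(275,233),24,.016),("bell",(301,136),18,.01)]:
    if len(sys.argv)>1 and n not in sys.argv[1:]: continue
    rc,ci,t=blob(d,uv,r,z); print(n,np.round(rc[0],1),np.round(rc[1],1),round(rc[2],1),"circ",np.round(ci[0],1),round(ci[1],1),t)
E
python3 meas.py
python3 - <<'E'
from h import *
s=optics.get_image("scene")
R=cv2.Rodrigues(np.array(s["rvec"]))[0];print(-R.T@s["tvec"])
k=3.75
for n,uv,z in [("stamp head",(271,505),.05),("tape",(267,289),.009),("choc",(226,433),.005),("spool",(483,543),.01)]: print(n,ray(s,(90+uv[0]/k,130+uv[1]/k),z).round(4))
E
```

```text
spool [431.6 177.9] [63.7 62. ] 48.4 circ [432.  178.1] 32.8 27.0
tape [690.1 135.7] [56.1 57.4] 83.1 circ [689.7 136.4] 29.8 24.0
choc [611.3 227.3] [49.1 47.9] 43.5 circ [611.3 227.4] 31.9 41.0
stamp [511.3 259. ] [35.3 40.3] 64.9 circ [509.1 255.3] 21.9 46.0
big [ 545.8 -168.3] [90.1 90.7] 13.5 circ [ 545.7 -168.1] 45.9 40.0
small [ 446.4 -323.6] [76.6 75.1] 88.9 circ [ 446.2 -323. ] 39.0 37.0
slate [ 450.1 -199.7] [76.7 75.8] 88.7 circ [ 449.4 -199.9] 51.9 38.0
pad [437.8 -71.4] [85.3 58.5] 83.2 circ [437.5 -71.8] 49.2 52.0
bell [ 674.7 -135.1] [65.  64.1] 0.2 circ [ 674.9 -135.1] 33.4 25.0
[0.05556487 0.4801557  0.68140198]
stamp head [[0.5105 0.2594 0.05  ]]
tape [[0.6882 0.1374 0.009 ]]
choc [[0.6073 0.2298 0.005 ]]
spool [[0.4303 0.1781 0.01  ]]
```

```bash
cat >go.py <<'E'
# go.py psi0 x y z [x y z ...]: tool-axis legs for a vertical tool, psi = yaw of tool x ('-' : measured)
from h import *
import sys
s=observe();R=np.array(s["tool_rot"]);p=np.array(s["position"])
psi=np.degrees(np.arctan2(R[1,0],R[0,0]))
print("t",round(s["time_s"],2),"p",p.round(4),"psi",round(psi,2),"tilt",R[:2,2].round(4),"w",round(s["grip_width"],4),"g",round(s["gripper_force"],1),"F",np.round(s["ft_force"],1),"q",np.round(s["q"],0))
a=sys.argv[1:]
if a:
    if a[0]!='-':
        w=np.radians(psi-float(a[0]));print("turn z",round(w,4),"rows",int(np.ceil(abs(w)/.18)));psi=float(a[0])
    c,n=np.cos(np.radians(psi)),np.sin(np.radians(psi))
    for t in np.array(a[1:],float).reshape(-1,3):
        d=t-p;v=np.array([d[0]*c+d[1]*n,d[0]*n-d[1]*c,-d[2]]);k=int(np.ceil(np.linalg.norm(d)/.06));print(t,"total",v.round(4),"rows",k,"each",(v/k).round(4));p=t
E
python3 go.py -30 .37 -.15 .231 .37 .05 .2 .432 .178 .12
```

```text
t 0.3 p [ 0.1264 -0.5352  0.2311] psi 13.28 tilt [-0.      0.0005] w 0.0856 g 0.0 F [-0.4  0.4  0.3] q [-89.  22.  74.  -0.  84. -12.]
turn z 0.7554 rows 5
[ 0.37  -0.15   0.231] total [ 1.840e-02 -4.554e-01  1.000e-04] rows 8 each [ 0.0023 -0.0569  0.    ]
[0.37 0.05 0.2 ] total [-0.1    -0.1732  0.031 ] rows 4 each [-0.025  -0.0433  0.0078]
[0.432 0.178 0.12 ] total [-0.0103 -0.1419  0.08  ] rows 3 each [-0.0034 -0.0473  0.0267]
```

```bash
python3 -m jog '[[0,0,0.151,0,0,0,100],[0,0,0.151,0,0,0,100],[0,0,0.151,0,0,0,100],[0,0,0.151,0,0,0,100],[0,0,0.151,0,0,0,100],[0,0,0,0,0,0,100]]' 40
python3 -m jog '[[0,0,0,0.002,-0.05,0,100],[0,0,0,0.002,-0.05,0,100],[0,0,0,0.002,-0.05,0,100],[0,0,0,0.002,-0.05,0,100],[0,0,0,0.002,-0.05,0,100],[0,0,0,0.002,-0.05,0,100],[0,0,0,0.002,-0.05,0,100],[0,0,0,0.002,-0.05,0,100],[0,0,0,0.002,-0.05,0,100],[0,0,0,0,0,0,100]]'
python3 go.py - .37 .05 .2 .432 .178 .12
```

```text
time_s: 1.05
position: [0.1263, -0.5352, 0.2313]
tool_rot: [[0.867, -0.499, 0.0], [-0.499, -0.867, 0.0], [-0.0, -0.0, -1.0]]
ft_force: [-1.2, 0.1, -0.3]
grip_width: 0.0854
gripper_force: 0.0
time_s: 2.3
position: [0.3677, -0.1521, 0.2314]
tool_rot: [[0.87, -0.492, 0.0], [-0.492, -0.87, 0.0], [0.0, -0.0, -1.0]]
ft_force: [-0.3, -1.2, 0.3]
grip_width: 0.0852
gripper_force: 0.0
t 2.3 p [ 0.3677 -0.1521  0.2314] psi -29.49 tilt [0.0004 0.0001] w 0.0852 g 0.0 F [-0.3 -1.2  0.3] q [-40.   6.  96.   0.  78.  80.]
[0.37 0.05 0.2 ] total [-0.0975 -0.177   0.0314] rows 4 each [-0.0244 -0.0443  0.0079]
[0.432 0.178 0.12 ] total [-0.0091 -0.1419  0.08  ] rows 3 each [-0.003  -0.0473  0.0267]
```

```bash
python3 -m jog '[[0,0,0,-0.0244,-0.0443,0.008,100],[0,0,0,-0.0244,-0.0443,0.008,100],[0,0,0,-0.0244,-0.0443,0.008,100],[0,0,0,-0.0244,-0.0443,0.008,100],[0,0,0,-0.003,-0.0473,0.0267,100],[0,0,0,-0.003,-0.0473,0.0267,100],[0,0,0,-0.003,-0.0473,0.0267,100],[0,0,0,0,0,0,100],[0,0,0,0,0,0,100]]'
python3 go.py - .432 .178 .04 .432 .178 .001
python3 - <<'E'
from h import *
d=optics.get_image("top");cv2.imwrite("pics/a.png",np.hstack([d["pixels"][100:340,60:460,::-1],optics.get_image("scene")["pixels"][100:340,60:460,::-1]]))
E
```

```text
time_s: 3.42
position: [0.434, 0.1743, 0.1194]
tool_rot: [[0.867, -0.499, -0.0], [-0.499, -0.867, -0.0], [0.0, 0.0, -1.0]]
ft_force: [-0.6, -0.2, 0.2]
grip_width: 0.0855
gripper_force: 0.0
t 3.42 p [0.434  0.1743 0.1194] psi -29.92 tilt [-0.0001 -0.0003] w 0.0855 g 0.0 F [-0.6 -0.2  0.2] q [  7.  21.  97.  -0.  62. 127.]
[0.432 0.178 0.04 ] total [-0.0036 -0.0022  0.0794] rows 2 each [-0.0018 -0.0011  0.0397]
[0.432 0.178 0.001] total [ 0.    -0.     0.039] rows 1 each [ 0.    -0.     0.039]
```

View pics/a.png

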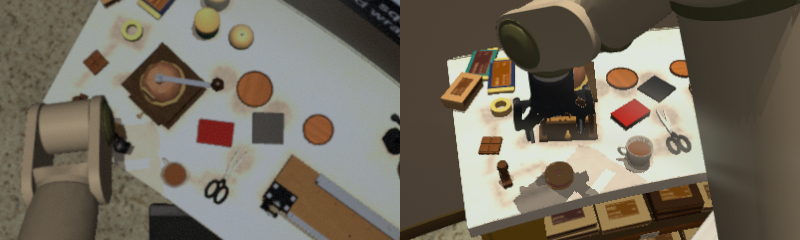

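The gripper hovers over the spool (scene ≈ (560,90)–(560,175) in the right half), clear of the mill. Descending.

```bash
python3 -m jog '[[0,0,0,-0.0018,-0.0011,0.0397,100],[0,0,0,-0.0018,-0.0011,0.0397,100],[0,0,0,0,0,0.02,100],[0,0,0,0,0,0.018,100],[0,0,0,0,0,0,100]]' 
python3 -m jog '[[0,0,0,0,0,0,0],[0,0,0,0,0,0,0],[0,0,0,0,0,0,0],[0,0,0,0,0,0,0],[0,0,0,0,0,0,0],[0,0,0,0,0,0,0]]' 40
python3 go.py - .432 .178 .15 .36 .06 .18 .38 -.1 .18 .5 -.19 .1 .545 -.168 .06
```

```text
time_s: 4.15
position: [0.4317, 0.178, 0.0018]
tool_rot: [[0.866, -0.501, -0.001], [-0.501, -0.866, -0.0], [-0.001, 0.001, -1.0]]
ft_force: [0.6, -0.7, 0.0]
grip_width: 0.0854
gripper_force: 0.0
time_s: 4.9
position: [0.4325, 0.1787, 0.0032]
tool_rot: [[0.866, -0.5, 0.002], [-0.5, -0.866, 0.0], [0.002, -0.001, -1.0]]
ft_force: [-1.3, -2.5, 8.1]
grip_width: 0.0585
gripper_force: 41.2
t 4.9 p [0.4325 0.1787 0.0032] psi -29.97 tilt [0.0024 0.    ] w 0.0585 g 41.2 F [-1.3 -2.5  8.1] q [  8.  32. 104.  -0.  44. 128.]
[0.432 0.178 0.15 ] total [-1.000e-04  9.000e-04 -1.468e-01] rows 3 each [-0.      0.0003 -0.0489]
[0.36 0.06 0.18] total [-0.0034  0.1382 -0.03  ] rows 3 each [-0.0011  0.0461 -0.01  ]
[ 0.38 -0.1   0.18] total [ 0.0973  0.1286 -0.    ] rows 3 each [ 0.0324  0.0429 -0.    ]
[ 0.5  -0.19  0.1 ] total [0.1489 0.018  0.08  ] rows 3 each [0.0496 0.006  0.0267]
[ 0.545 -0.168  0.06 ] total [ 0.028  -0.0415  0.04  ] rows 2 each [ 0.014  -0.0208  0.02  ]
```

```bash
python3 -m jog '[[0,0,0,0,0,-0.02,0],[0,0,0,0,0,-0.04,0],[0,0,0,0,0,-0.045,0],[0,0,0,0,0,-0.042,0],[0,0,0,0,0,0,0]]' 
python3 - <<'E'
from h import *
d=optics.get_image("scene");crop(d,165,140,265,280,4.2,"pics/b.png")
p=observe()["position"];print(p);print(((proj(d,[p,p+[0,0,.01],p+[0,0,.02]])-[165,140])*4.2).round(1))
E
```

```text
time_s: 5.52
position: [0.4331, 0.1791, 0.1522]
tool_rot: [[0.866, -0.499, 0.007], [-0.5, -0.866, 0.001], [0.006, -0.005, -1.0]]
ft_force: [1.0, 0.5, -0.6]
grip_width: 0.0583
gripper_force: 43.4
[0.43214834 0.17891607 0.15022388]
[[205.1 380. ]
 [203.7 364.9]
 [202.3 349.5]]
```

View pics/b.png

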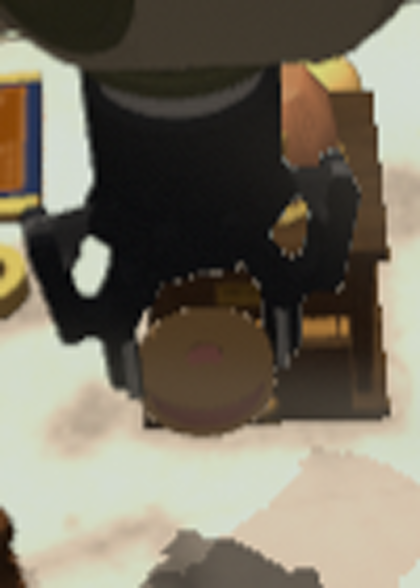

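The spool is held flat, its underside well below the fingertips (spool centre about (207,370) in the crop).

```bash
python3 -m jog '[[0,0,0,-0.0011,0.0461,-0.01,0],[0,0,0,-0.0011,0.0461,-0.01,0],[0,0,0,-0.0011,0.0461,-0.01,0],[0,0,0,0.0324,0.0429,0,0],[0,0,0,0.0324,0.0429,0,0],[0,0,0,0.0324,0.0429,0,0],[0,0,0,0,0,0,0],[0,0,0,0,0,0,0]]' 
python3 go.py - .45 -.2 .15 .545 -.168 .06
```

```text
time_s: 6.58
position: [0.3791, -0.0987, 0.178]
tool_rot: [[0.866, -0.5, -0.002], [-0.5, -0.866, 0.001], [-0.002, -0.0, -1.0]]
ft_force: [-0.5, 1.1, 0.1]
grip_width: 0.058
gripper_force: 43.4
t 6.58 p [ 0.3791 -0.0987  0.178 ] psi -30.01 tilt [-0.0019  0.0014] w 0.058 g 43.4 F [-0.5  1.1  0.1] q [-32.   9. 102.   0.  69.  88.]
[ 0.45 -0.2   0.15] total [0.112  0.0523 0.028 ] rows 3 each [0.0373 0.0174 0.0093]
[ 0.545 -0.168  0.06 ] total [ 0.0663 -0.0752  0.09  ] rows 3 each [ 0.0221 -0.0251  0.03  ]
```

```bash
python3 -m jog '[[0,0,0,0.0373,0.0174,0.0093,0],[0,0,0,0.0373,0.0174,0.0093,0],[0,0,0,0.0373,0.0174,0.0093,0],[0,0,0,0.0221,-0.0251,0.03,0],[0,0,0,0.0221,-0.0251,0.03,0],[0,0,0,0.0221,-0.0251,0.03,0],[0,0,0,0,0,0,0],[0,0,0,0,0,0,0],[0,0,0,0,0,0,0]]' 
python3 go.py - .5457 -.168 .03  .5457 -.168 .008
python3 - <<'E'
from h import *
d=optics.get_image("scene");crop(d,230,110,350,240,4.5,"pics/c.png")
E
```

```text
time_s: 7.7
position: [0.5454, -0.1683, 0.062]
tool_rot: [[0.866, -0.5, 0.001], [-0.5, -0.866, -0.001], [0.001, 0.0, -1.0]]
ft_force: [-0.0, 0.3, -0.2]
grip_width: 0.0583
gripper_force: 43.4
t 7.7 p [ 0.5454 -0.1683  0.062 ] psi -29.98 tilt [ 0.0012 -0.0007] w 0.0583 g 43.4 F [-0.   0.3 -0.2] q [-29.  34.  85.  -0.  62.  91.]
[ 0.5457 -0.168   0.03  ] total [ 0.0001 -0.0004  0.032 ] rows 1 each [ 0.0001 -0.0004  0.032 ]
[ 0.5457 -0.168   0.008 ] total [ 0.    -0.     0.022] rows 1 each [ 0.    -0.     0.022]
```

View pics/c.png

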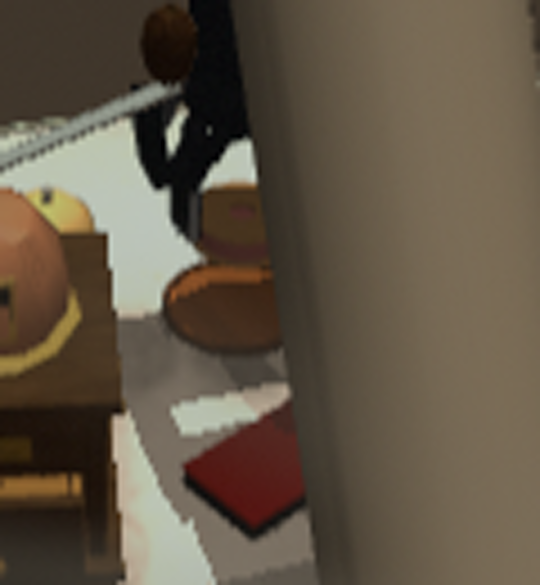

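Spool is above the tray (spool (235,220), tray (225,305) in the crop), fingertips a few mm above its underside.

```bash
python3 -m jog '[[0,0,0,0,0,0.03,0],[0,0,0,0,0,0.02,0],[0,0,0,0,0,0.002,0],[0,0,0,0,0,0,0],[0,0,0,0,0,0,0]]' ; python3 go.py
```

```text
time_s: 8.38
position: [0.546, -0.1685, 0.0099]
tool_rot: [[0.866, -0.5, 0.001], [-0.5, -0.866, -0.001], [0.001, -0.0, -1.0]]
ft_force: [-0.4, -0.8, -0.5]
grip_width: 0.0583
gripper_force: 43.4
t 8.38 p [ 0.546  -0.1685  0.0099] psi -29.98 tilt [ 0.0013 -0.0007] w 0.0583 g 43.4 F [-0.4 -0.8 -0.5] q [-29.  38.  87.  -0.  55.  91.]
```

```bash
python3 -m jog '[[0,0,0,0,0,0.001,0],[0,0,0,0,0,0.001,0],[0,0,0,0,0,0,0]]' |grep -A1 -E "posi|ft"
python3 -m jog '[[0,0,0,0,0,0,80],[0,0,0,0,0,0,100],[0,0,0,0,0,0,100],[0,0,0,0,0,0,100],[0,0,0,0,0,-0.02,100],[0,0,0,0,0,-0.05,100],[0,0,0,0,0,-0.05,100]]'; python3 go.py - .45 -.2 .15 .37 -.08 .21 .37 .08 .22 .56 .25 .22 .689 .1365 .12
```

```text
position: [0.5459, -0.1684, 0.0083]
tool_rot: [[0.866, -0.5, 0.001], [-0.5, -0.866, -0.001], [0.001, 0.0, -1.0]]
ft_force: [-4.0, 0.7, 11.1]
grip_width: 0.0581
time_s: 9.62
position: [0.5455, -0.1682, 0.1281]
tool_rot: [[0.866, -0.5, -0.001], [-0.5, -0.866, 0.0], [-0.001, 0.0, -1.0]]
ft_force: [0.2, -0.3, -0.8]
grip_width: 0.0852
gripper_force: 0.0
t 9.62 p [ 0.5455 -0.1682  0.1281] psi -29.98 tilt [-0.0008  0.0005] w 0.0852 g 0.0 F [ 0.2 -0.3 -0.8] q [-29.  29.  80.  -0.  71.  91.]
[ 0.45 -0.2   0.15] total [-0.0668  0.0752 -0.0219] rows 2 each [-0.0334  0.0376 -0.011 ]
[ 0.37 -0.08  0.21] total [-0.1293 -0.064  -0.06  ] rows 3 each [-0.0431 -0.0213 -0.02  ]
[0.37 0.08 0.22] total [-0.08   -0.1386 -0.01  ] rows 3 each [-0.0267 -0.0462 -0.0033]
[0.56 0.25 0.22] total [ 0.0796 -0.2422 -0.    ] rows 5 each [ 0.0159 -0.0484 -0.    ]
[0.689  0.1365 0.12  ] total [0.1685 0.0338 0.1   ] rows 4 each [0.0421 0.0085 0.025 ]
```

```bash
python3 -m jog '[[0,0,0,-0.0334,0.0376,-0.011,100],[0,0,0,-0.0334,0.0376,-0.011,100],[0,0,0,-0.0431,-0.0213,-0.02,100],[0,0,0,-0.0431,-0.0213,-0.02,100],[0,0,0,-0.0431,-0.0213,-0.02,100],[0,0,0,-0.0267,-0.0462,-0.0033,100],[0,0,0,-0.0267,-0.0462,-0.0033,100],[0,0,0,-0.0267,-0.0462,-0.0033,100],[0,0,0,0,0,0,100]]' |grep posi
python3 -m jog '[[0,0,0,0.0159,-0.0484,0,100],[0,0,0,0.0159,-0.0484,0,100],[0,0,0,0.0159,-0.0484,0,100],[0,0,0,0.0159,-0.0484,0,100],[0,0,0,0.0159,-0.0484,0,100],[0,0,0,0,0,0,100],[0,0,0,0,0,0,100]]' >/dev/null; python3 go.py - .689 .1365 .12; python3 meas.py spool big
```

```text
position: [0.3694, 0.0828, 0.2191]
t 11.62 p [0.5598 0.2488 0.2184] psi -30.02 tilt [-0.001  -0.0005] w 0.0855 g 0.0 F [ 0.2 -0.3  0.1] q [ 13.  29.  65.  -0.  86. 133.]
[0.689  0.1365 0.12  ] total [0.1681 0.0326 0.0984] rows 4 each [0.042  0.0081 0.0246]
spool [433.3 219.8] [97.4 20. ] 1.7 circ [433.2 222. ] 49.3 33.0
big [ 545.7 -168.5] [90.6 91.2] 89.7 circ [ 545.7 -168.1] 46.4 36.0
```

```bash
python3 -m jog '[[0,0,0,0.042,0.0081,0.015,100],[0,0,0,0.042,0.0081,0.02,100],[0,0,0,0.042,0.0081,0.03,100],[0,0,0,0.042,0.0081,0.0334,100],[0,0,0,0,0,0,100],[0,0,0,0,0,0,100]]' >/dev/null; python3 go.py - .689 .1365 .03 .689 .1365 .003
python3 - <<'E'
from h import *
d=optics.get_image("top");e=optics.get_image("scene");f=lambda i:cv2.resize(i[:,:,::-1],(400,400),interpolation=cv2.INTER_CUBIC)
cv2.imwrite("pics/d.png",np.hstack([f(d["pixels"][90:250,200:360]),f(e["pixels"][60:260,100:300])]))
E
```

```text
t 12.43 p [0.6888 0.1375 0.1216] psi -30.01 tilt [0.0009 0.0002] w 0.0853 g 0.0 F [ 0.7 -0.   0.1] q [  2.  42.  56.   0.  82. 122.]
[0.689  0.1365 0.03  ] total [0.0006 0.0008 0.0916] rows 2 each [0.0003 0.0004 0.0458]
[0.689  0.1365 0.003 ] total [ 0.    -0.     0.027] rows 1 each [ 0.    -0.     0.027]
```

View pics/d.png

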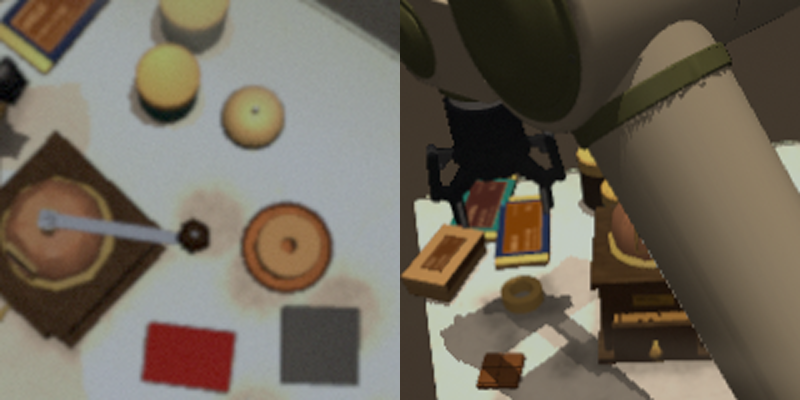

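The spool lies in the tray, centres (289,246) and (287,248) in the left crop, ~1 mm apart. The right crop shows the gripper clear above the tape (522,292).

```bash
python3 -m jog '[[0,0,0,0.0003,0.0004,0.04,100],[0,0,0,0.0003,0.0004,0.04,100],[0,0,0,0,0,0.02,100],[0,0,0,0,0,0.0185,100],[0,0,0,0,0,0,100],[0,0,0,0,0,0,100]]' |grep -E "posi|ft"
python3 -m jog '[[0,0,0,0,0,0,0],[0,0,0,0,0,0,0],[0,0,0,0,0,0,0],[0,0,0,0,0,0,0],[0,0,0,0,0,0,0],[0,0,0,0,0,0,0]]' 35
python3 go.py - .689 .1365 .13 .54 .26 .2 .37 .1 .2
```

```text
position: [0.6899, 0.1371, 0.0033]
ft_force: [-0.2, -0.3, 0.3]
time_s: 14.02
position: [0.6897, 0.1368, 0.003]
tool_rot: [[0.866, -0.5, 0.002], [-0.5, -0.866, 0.0], [0.001, -0.001, -1.0]]
ft_force: [-1.2, -0.0, 5.5]
grip_width: 0.0495
gripper_force: 36.7
t 14.03 p [0.6897 0.1368 0.003 ] psi -29.98 tilt [0.0016 0.    ] w 0.0495 g 36.7 F [-1.2 -0.   5.5] q [  2.  49.  63.  -0.  69. 122.]
[0.689  0.1365 0.13  ] total [-0.0005  0.0007 -0.127 ] rows 3 each [-0.0002  0.0002 -0.0423]
[0.54 0.26 0.2 ] total [-0.1908 -0.0325 -0.07  ] rows 4 each [-0.0477 -0.0081 -0.0175]
[0.37 0.1  0.2 ] total [-0.0673  0.2235 -0.    ] rows 4 each [-0.0168  0.0559 -0.    ]
```

```bash
python3 -m jog '[[0,0,0,0,0,-0.02,0],[0,0,0,0,0,-0.05,0],[0,0,0,0,0,-0.057,0],[0,0,0,-0.0477,-0.0081,-0.0175,0],[0,0,0,-0.0477,-0.0081,-0.0175,0],[0,0,0,-0.0477,-0.0081,-0.0175,0],[0,0,0,-0.0477,-0.0081,-0.0175,0],[0,0,0,0,0,0,0]]' |grep -E "posi|grip"
python3 -m jog '[[0,0,0,-0.014,0.0447,0,0],[0,0,0,-0.014,0.0447,0,0],[0,0,0,-0.014,0.0447,0,0],[0,0,0,-0.014,0.0447,0,0],[0,0,0,-0.014,0.0447,0,0],[0,0,0,0,0,0,0],[0,0,0,0,0,0,0]]'|grep -E "posi|grip"; python3 go.py - .37 -.1 .18 .42 -.29 .12 .4464 -.323 .06
```

```text
position: [0.5385, 0.2624, 0.2021]
grip_width: 0.0496
gripper_force: 36.5
position: [0.3689, 0.1014, 0.1994]
grip_width: 0.0497
gripper_force: 36.6
t 15.9 p [0.3689 0.1014 0.1994] psi -30.04 tilt [0.0015 0.    ] w 0.0497 g 36.6 F [0.6 0.4 0.2] q [ -3.   7. 101.   0.  72. 118.]
[ 0.37 -0.1   0.18] total [0.1018 0.1738 0.0194] rows 4 each [0.0254 0.0434 0.0049]
[ 0.42 -0.29  0.12] total [0.1384 0.1395 0.06  ] rows 4 each [0.0346 0.0349 0.015 ]
[ 0.4464 -0.323   0.06  ] total [0.0394 0.0154 0.06  ] rows 2 each [0.0197 0.0077 0.03  ]
```

```bash
python3 -m jog '[[0,0,0,0.0254,0.0434,0.0049,0],[0,0,0,0.0254,0.0434,0.0049,0],[0,0,0,0.0254,0.0434,0.0049,0],[0,0,0,0.0254,0.0434,0.0049,0],[0,0,0,0.0444,0.0387,0,0],[0,0,0,0.0444,0.0387,0,0],[0,0,0,0.0444,0.0387,0,0],[0,0,0,0.0444,0.0387,0,0],[0,0,0,0,0,0,0],[0,0,0,0,0,0,0]]' |grep -E "posi|grip"; python3 go.py - .4463 -.323 .06
python3 - <<'E'
from h import *
d=optics.get_image("top");e=optics.get_image("scene");f=lambda i:cv2.resize(i[:,:,::-1],(400,400),interpolation=cv2.INTER_CUBIC)
cv2.imwrite("pics/e.png",np.hstack([f(d["pixels"][184:384,260:460]),f(e["pixels"][110:310,300:500])]))
E
```

```text
position: [0.4461, -0.322, 0.1787]
grip_width: 0.0496
gripper_force: 36.6
t 17.15 p [ 0.4461 -0.322   0.1787] psi -29.95 tilt [-0.0007  0.001 ] w 0.0496 g 36.6 F [-1.2 -0.2  0.1] q [-48.  24.  79.   0.  76.  72.]
[ 0.4463 -0.323   0.06  ] total [0.0006 0.0008 0.1187] rows 2 each [0.0003 0.0004 0.0594]
```

View pics/e.png

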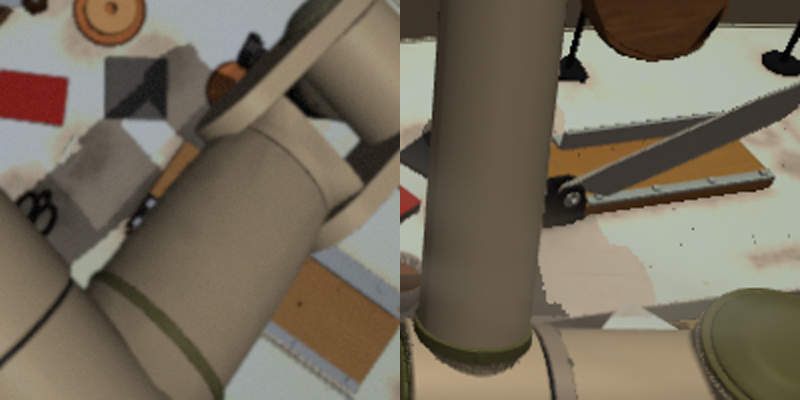

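```bash
python3 - <<'E'
from h import *
d=optics.get_image("top");e=optics.get_image("scene")
for z in (.03,.06,.1,.15,.2,.25): print(z,"bar1 ends",ray(d,[(378,275),(462,340)],z)[:,:2].round(3).tolist(),"bar2",ray(d,[(345,312),(385,335)],z)[:,:2].round(3).tolist(),"scene hinge, blade mid, tip",ray(e,[(384,209),(440,178),(510,150)],z)[:,:2].round(3).tolist())
E
```

```text
0.03 bar1 ends [[0.337, -0.315], [0.181, -0.517]] bar2 [[0.251, -0.236], [0.197, -0.33]] scene hinge, blade mid, tip [[0.264, -0.226], [0.21, -0.443], [0.103, -0.729]]
0.06 bar1 ends [[0.339, -0.308], [0.187, -0.504]] bar2 [[0.255, -0.231], [0.203, -0.323]] scene hinge, blade mid, tip [[0.255, -0.194], [0.203, -0.4], [0.101, -0.673]]
0.1 bar1 ends [[0.341, -0.299], [0.196, -0.487]] bar2 [[0.261, -0.224], [0.21, -0.313]] scene hinge, blade mid, tip [[0.242, -0.15], [0.193, -0.344], [0.098, -0.599]]
0.15 bar1 ends [[0.344, -0.286], [0.206, -0.466]] bar2 [[0.268, -0.216], [0.219, -0.3]] scene hinge, blade mid, tip [[0.226, -0.096], [0.182, -0.273], [0.094, -0.506]]
0.2 bar1 ends [[0.348, -0.274], [0.216, -0.445]] bar2 [[0.275, -0.207], [0.229, -0.287]] scene hinge, blade mid, tip [[0.21, -0.042], [0.17, -0.202], [0.091, -0.414]]
0.25 bar1 ends [[0.351, -0.262], [0.226, -0.424]] bar2 [[0.282, -0.199], [0.238, -0.274]] scene hinge, blade mid, tip [[0.194, 0.012], [0.158, -0.131], [0.087, -0.321]]
```

The blade rises away on the robot side (x<0.27, y<-0.22), clear of the tray. Lowering.

```bash
python3 -m jog '[[0,0,0,0.0003,0.0004,0.05,0],[0,0,0,0.0003,0.0004,0.05,0],[0,0,0,0,0,0.04,0],[0,0,0,0,0,0.02,0],[0,0,0,0,0,0.008,0],[0,0,0,0,0,0,0],[0,0,0,0,0,0,0]]' ; python3 go.py - .4463 -.323 .008
```

```text
time_s: 18.23
position: [0.4462, -0.3236, 0.0124]
tool_rot: [[0.866, -0.499, 0.001], [-0.499, -0.866, -0.001], [0.002, 0.001, -1.0]]
ft_force: [-0.3, -0.3, 0.5]
grip_width: 0.0497
gripper_force: 36.6
t 18.23 p [ 0.4462 -0.3236  0.0124] psi -29.96 tilt [ 0.0013 -0.0015] w 0.0497 g 36.6 F [-0.3 -0.3  0.5] q [-48.  36.  90.  -0.  53.  72.]
[ 0.4463 -0.323   0.008 ] total [-0.0002 -0.0006  0.0044] rows 1 each [-0.0002 -0.0006  0.0044]
```

```bash
python3 -m jog '[[0,0,0,0,0,0.002,0],[0,0,0,0,0,0.001,0],[0,0,0,0,0,0.001,0],[0,0,0,0,0,0.0005,0],[0,0,0,0,0,0,0]]' |grep -E "posi|ft"
python3 -m jog '[[0,0,0,0,0,0,80],[0,0,0,0,0,0,100],[0,0,0,0,0,0,100],[0,0,0,0,0,0,100],[0,0,0,0,0,-0.02,100],[0,0,0,0,0,-0.05,100],[0,0,0,0,0,-0.06,100],[0,0,0,0,0,-0.06,100],[0,0,0,0,0,0,100]]' |grep -E "posi|grip"; python3 go.py 43.5 .38 -.1 .2 .38 .08 .21 .53 .27 .18 .611 .2275 .12
```

```text
position: [0.4458, -0.3234, 0.0079]
ft_force: [-3.3, 1.6, 11.0]
position: [0.447, -0.3245, 0.2013]
grip_width: 0.0853
gripper_force: 0.0
t 19.98 p [ 0.447  -0.3245  0.2013] psi -29.96 tilt [ 0.0063 -0.007 ] w 0.0853 g 0.0 F [-0.1 -0.8 -1.1] q [-48.  23.  77.   0.  79.  72.]
turn z -1.2822 rows 8
[ 0.38 -0.1   0.2 ] total [ 0.1059 -0.2089  0.0013] rows 4 each [ 0.0265 -0.0522  0.0003]
[0.38 0.08 0.21] total [ 0.1239 -0.1306 -0.01  ] rows 4 each [ 0.031  -0.0326 -0.0025]
[0.53 0.27 0.18] total [ 0.2396 -0.0346  0.03  ] rows 5 each [ 0.0479 -0.0069  0.006 ]
[0.611  0.2275 0.12  ] total [0.0295 0.0866 0.06  ] rows 2 each [0.0148 0.0433 0.03  ]
```

```bash
python3 -m jog '[[0,0,-0.16,0,0,0,100],[0,0,-0.16,0,0,0,100],[0,0,-0.16,0,0,0,100],[0,0,-0.16,0,0,0,100],[0,0,-0.16,0,0,0,100],[0,0,-0.16,0,0,0,100],[0,0,-0.16,0,0,0,100],[0,0,-0.16,0,0,0,100],[0,0,0,0,0,0,100]]' >/dev/null
python3 -m jog '[[0,0,0,0.0265,-0.0522,0,100],[0,0,0,0.0265,-0.0522,0,100],[0,0,0,0.0265,-0.0522,0,100],[0,0,0,0.0265,-0.0522,0,100],[0,0,0,0.031,-0.0326,-0.0025,100],[0,0,0,0.031,-0.0326,-0.0025,100],[0,0,0,0.031,-0.0326,-0.0025,100],[0,0,0,0.031,-0.0326,-0.0025,100],[0,0,0,0,0,0,100],[0,0,0,0,0,0,100]]' |grep posi
python3 go.py 43.5 .53 .27 .18 .611 .2275 .12; python3 meas.py small slate pad
python3 - <<'E'
from h import *
d=optics.get_image("top");hsv=cv2.cvtColor(cv2.resize(d["pixels"],None,fx=4,fy=4,interpolation=cv2.INTER_CUBIC),cv2.COLOR_RGB2HSV)
for n,uv,r,z in(("tape",(378,229),20,.014),):
    u,v=uv;h=hsv[4*(v-r):4*(v+r),4*(u-r):4*(u+r)]
    m=cv2.inRange(h,(20,60,60),(40,255,255));c=max(cv2.findContours(m,0,1)[0],key=cv2.contourArea)
    P=ray(d,(c.reshape(-1,2)+.5)/4-.5+[u-r,v-r],z)[:,:2]*1000;print(n,cv2.minEnclosingCircle(P.astype(np.float32)))
E
```

```text
position: [0.38, 0.081, 0.2065]
t 22.35 p [0.38   0.081  0.2065] psi 43.27 tilt [-0.0006 -0.0002] w 0.0853 g 0.0 F [-0.1 -0.5  0.1] q [ -6.   7. 100.  -0.  73.  41.]
turn z -0.004 rows 1
[0.53 0.27 0.18] total [ 0.2389 -0.0339  0.0265] rows 5 each [ 0.0478 -0.0068  0.0053]
[0.611  0.2275 0.12  ] total [0.0295 0.0866 0.06  ] rows 2 each [0.0148 0.0433 0.03  ]
small [ 446.4 -323.6] [77.8 76.3] 88.9 circ [ 446.1 -323.2] 39.5 32.0
slate [ 450.2 -200. ] [77.3 76.2] 88.5 circ [ 450.1 -199.6] 52.1 38.0
pad [437.7 -71.4] [85.4 58.6] 83.1 circ [437.5 -71.8] 49.2 52.0
tape ((448.0584411621094, -326.4317932128906), 28.719884872436523)
```

```bash
python3 -m jog '[[0,0,0,0.0478,-0.0068,0.005,100],[0,0,0,0.0478,-0.0068,0.005,100],[0,0,0,0.0478,-0.0068,0.005,100],[0,0,0,0.0478,-0.0068,0.005,100],[0,0,0,0.0478,-0.0068,0.005,100],[0,0,0,0.0148,0.0433,0.03,100],[0,0,0,0.0148,0.0433,0.03,100],[0,0,0,0,0,0,100],[0,0,0,0,0,0,100]]' >/dev/null; python3 go.py 43.5 .611 .2275 .015 .611 .2275 0
python3 - <<'E'
from h import *
d=optics.get_image("top");e=optics.get_image("scene");f=lambda i:cv2.resize(i[:,:,::-1],(400,400),interpolation=cv2.INTER_CUBIC)
cv2.imwrite("pics/f.png",np.hstack([f(d["pixels"][120:280,260:420]),f(e["pixels"][140:300,100:260])]))
E
```

```text
t 23.57 p [0.6116 0.2266 0.122 ] psi 43.25 tilt [-0.0003  0.0001] w 0.0855 g 0.0 F [-1.   0.2  0.4] q [10. 37. 66.  0. 77. 57.]
turn z -0.0043 rows 1
[0.611  0.2275 0.015 ] total [ 0.0002 -0.0011  0.107 ] rows 2 each [ 0.0001 -0.0005  0.0535]
[0.611  0.2275 0.    ] total [0.    0.    0.015] rows 1 each [0.    0.    0.015]
```

View pics/f.png

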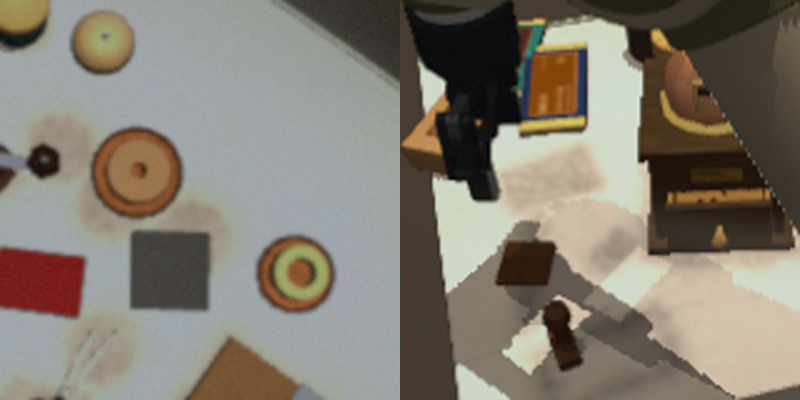

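Tape (301,271) is well within the small tray (296,273), spool central. The gripper is above the chocolate; the stamp still stands.

```bash
python3 -m jog '[[0,0,-0.004,0,-0.0005,0.05,100],[0,0,0,0,-0.0005,0.04,100],[0,0,0,0,0,0.02,100],[0,0,0,0,0,0.013,100],[0,0,0,0,0,0,100],[0,0,0,0,0,0,100]]' |grep -E "posi|ft"
python3 -m jog '[[0,0,0,0,0,0,0],[0,0,0,0,0,0,0],[0,0,0,0,0,0,0],[0,0,0,0,0,0,0],[0,0,0,0,0,0,0],[0,0,0,0,0,0,0]]' 30
python3 go.py - .611 .2275 .15 .52 .27 .2 .38 .08 .2
```

```text
position: [0.6114, 0.2283, 0.0002]
ft_force: [-0.3, 0.2, 0.4]
time_s: 25.18
position: [0.6111, 0.2281, -0.0005]
tool_rot: [[0.724, 0.69, 0.001], [0.69, -0.724, 0.0], [0.001, 0.001, -1.0]]
ft_force: [-0.8, -0.4, 6.1]
grip_width: 0.0473
gripper_force: 31.4
t 25.18 p [ 6.111e-01  2.281e-01 -5.000e-04] psi 43.59 tilt [0.001  0.0002] w 0.0473 g 31.4 F [-0.8 -0.4  6.1] q [10. 45. 73. -0. 62. 57.]
[0.611  0.2275 0.15  ] total [-0.0005  0.0004 -0.1505] rows 3 each [-0.0002  0.0001 -0.0502]
[0.52 0.27 0.2 ] total [-0.0366 -0.0935 -0.05  ] rows 2 each [-0.0183 -0.0468 -0.025 ]
[0.38 0.08 0.2 ] total [-0.2324  0.0411 -0.    ] rows 4 each [-0.0581  0.0103 -0.    ]
```

```bash
python3 -m jog '[[0,0,0,0,0,-0.02,0],[0,0,0,0,0,-0.04,0],[0,0,0,0,0,-0.045,0],[0,0,0,0,0,-0.045,0],[0,0,0,-0.0183,-0.0468,-0.025,0],[0,0,0,-0.0183,-0.0468,-0.025,0],[0,0,0,0,0,0,0]]' |grep -E "posi|grip"
python3 - <<'E'
from h import *
e=optics.get_image("scene");p=observe()["position"];u=proj(e,[p])[0].astype(int);print(u)
crop(e,max(u[0]-60,0),max(u[1]-60,0),u[0]+60,u[1]+60,4.5,"pics/g.png")
E
python3 -m jog '[[0,0,0,-0.0465,0.0082,0,0],[0,0,0,-0.0465,0.0082,0,0],[0,0,0,-0.0465,0.0082,0,0],[0,0,0,-0.0465,0.0082,0,0],[0,0,0,-0.0465,0.0082,0,0],[0,0,0,0,0,0,0]]'|grep -E "posi|grip"; python3 go.py - .38 -.1 .2 .45 -.1995 .15 .45 -.1995 .05
```

```text
position: [0.5179, 0.2723, 0.2012]
grip_width: 0.0469
gripper_force: 31.0
[141 214]
position: [0.3789, 0.0787, 0.1984]
grip_width: 0.0469
gripper_force: 31.0
t 26.85 p [0.3789 0.0787 0.1984] psi 43.35 tilt [-0.0015 -0.0002] w 0.0469 g 31.0 F [ 0.6 -0.4  0.9] q [ -6.   7. 101.  -0.  72.  41.]
[ 0.38 -0.1   0.2 ] total [-0.1218  0.1307 -0.0016] rows 3 each [-0.0406  0.0436 -0.0005]
[ 0.45   -0.1995  0.15  ] total [-0.0174  0.1204  0.05  ] rows 3 each [-0.0058  0.0401  0.0167]
[ 0.45   -0.1995  0.05  ] total [0.  0.  0.1] rows 2 each [0.   0.   0.05]
```

View pics/g.png

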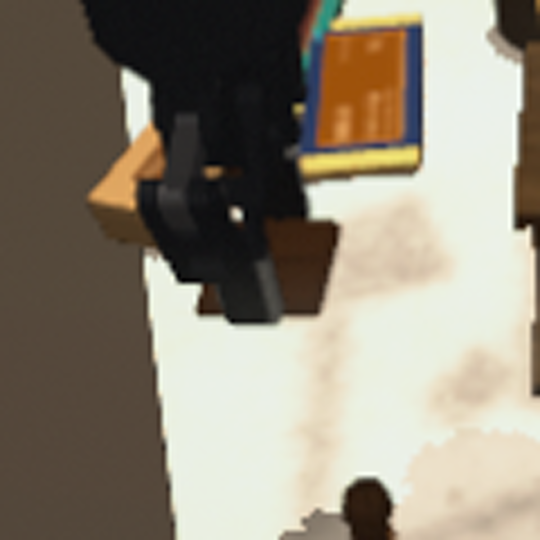

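The chocolate is held level between the fingers at (275,265). On to the slate.

```bash
python3 -m jog '[[0,0,0,-0.0406,0.0436,0,0],[0,0,0,-0.0406,0.0436,0,0],[0,0,0,-0.0406,0.0436,0,0],[0,0,0,-0.0058,0.0401,0.0167,0],[0,0,0,-0.0058,0.0401,0.0167,0],[0,0,0,-0.0058,0.0401,0.0167,0],[0,0,0,0,0,0.05,0],[0,0,0,0,0,0.05,0],[0,0,0,0,0,0,0],[0,0,0,0,0,0,0]]'|grep -E "posi|grip"; python3 go.py - .45 -.1995 .0105
```

```text
position: [0.453, -0.1978, 0.0498]
grip_width: 0.0474
gripper_force: 31.4
t 28.1 p [ 0.453  -0.1978  0.0498] psi 43.6 tilt [ 0.0014 -0.001 ] w 0.0474 g 31.4 F [-0.1 -0.4  0.6] q [-37.  29.  98.   0.  53.   9.]
[ 0.45   -0.1995  0.0105] total [-0.0033 -0.0009  0.0393] rows 1 each [-0.0033 -0.0009  0.0393]
```

```bash
python3 -m jog '[[0,0,0,-0.0033,-0.0009,0.02,0],[0,0,0,0,0,0.018,0],[0,0,0,0,0,0,0],[0,0,0,0,0,0.001,0],[0,0,0,0,0,0.001,0],[0,0,0,0,0,0.001,0],[0,0,0,0,0,0,0]]'|grep -E "posi|ft"
```

```text
position: [0.449, -0.1989, 0.0079]
ft_force: [0.7, -0.2, -0.5]
```

```bash
python3 -m jog '[[0,0,0,0,0,0.0008,0],[0,0,0,0,0,0,0]]'|grep -E "posi|ft"
python3 -m jog '[[0,0,0,0,0,0,80],[0,0,0,0,0,0,100],[0,0,0,0,0,0,100],[0,0,0,0,0,0,100],[0,0,0,0,0,-0.02,100],[0,0,0,0,0,-0.05,100],[0,0,0,0,0,-0.06,100],[0,0,0,0,0,-0.06,100],[0,0,0,0,0,0,100]]' |grep -E "posi|grip"; python3 go.py - .38 -.1 .2 .38 .08 .2
```

```text
position: [0.449, -0.1989, 0.0074]
ft_force: [-1.5, 1.0, 7.3]
position: [0.4503, -0.1997, 0.201]
grip_width: 0.0851
gripper_force: 0.0
t 30.35 p [ 0.4503 -0.1997  0.201 ] psi 43.6 tilt [ 0.0072 -0.0055] w 0.0851 g 0.0 F [-0.1 -0.2 -0.6] q [-38.  17.  87.   0.  76.   9.]
[ 0.38 -0.1   0.2 ] total [ 0.0179 -0.1207  0.001 ] rows 3 each [ 0.006  -0.0402  0.0003]
[0.38 0.08 0.2 ] total [ 0.1241 -0.1303 -0.    ] rows 3 each [ 0.0414 -0.0434 -0.    ]
```

```bash
python3 -m jog '[[0,0,0,0.006,-0.0402,0,100],[0,0,0,0.006,-0.0402,0,100],[0,0,0,0.006,-0.0402,0,100],[0,0,0,0.0414,-0.0434,0,100],[0,0,0,0.0414,-0.0434,0,100],[0,0,0,0.0414,-0.0434,0,100],[0,0,0,0,0,0,100],[0,0,0,0,0,0,100]]'|grep posi
python3 - <<'E'
from h import *
d=optics.get_image("top");e=optics.get_image("scene")
f=lambda i:cv2.resize(i[:,:,::-1],(400,400),interpolation=cv2.INTER_CUBIC)
cv2.imwrite("pics/i.png",np.hstack([f(d["pixels"][160:260,290:390]),f(np.vstack([d["pixels"][185:219,120:160].repeat(1,0),]) )]))
cv2.imwrite("pics/i.png",np.hstack([f(d["pixels"][160:260,290:390]),f(d["pixels"][180:220,120:160])]))
s=e["pixels"][250:295,140:185];cv2.imwrite("pics/j.png",f(s))
E
```

```text
position: [0.3787, 0.0807, 0.1962]
```

View pics/i.png

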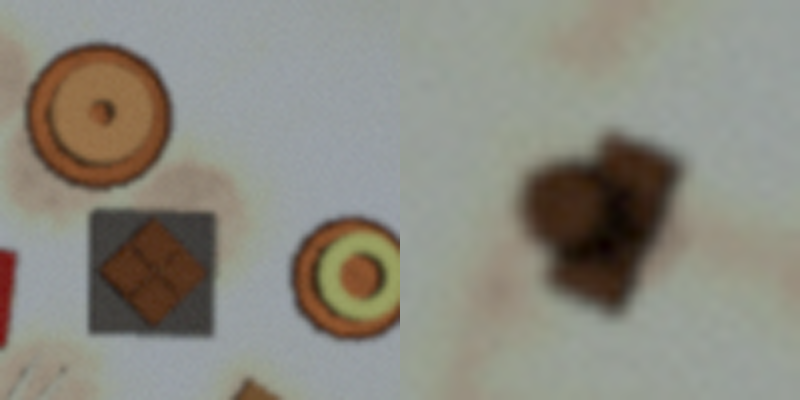

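View pics/j.png

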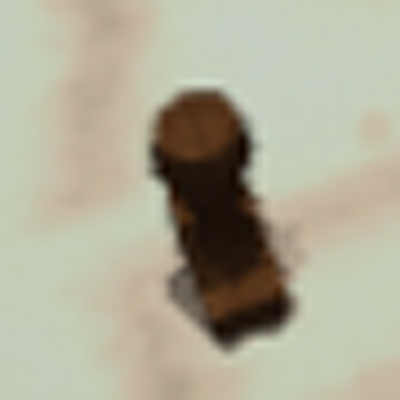

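Chocolate (153,271) is central on the slate (152,272); spool and tape are fine. Stamp head is at (166,203) of the top crop, foot centre (216,223); in the scene crop the head top is at (200,125).

```bash
python3 - <<'E'
from h import *
d=optics.get_image("top");e=optics.get_image("scene")
print(ray(d,[(136.3,199.8)],.05),ray(d,[(141.1,201.8)],.012),[ray(e,[(162,263.6)],z) for z in(.055,.06)])
E
python3 go.py - .46 .2 .2 .511 .2575 .15 .511 .2575 .026
```

```text
[[0.51163375 0.25958257 0.05      ]] [[0.51051326 0.25811415 0.012     ]] [array([[0.50945849, 0.2599323 , 0.055     ]]), array([[0.50583547, 0.26169014, 0.06      ]])]
t 31.55 p [0.3792 0.0797 0.1967] psi 43.44 tilt [-0.0004 -0.    ] w 0.0856 g 0.0 F [-0.3 -0.1  0.3] q [ -6.   7. 101.  -0.  72.  41.]
[0.46 0.2  0.2 ] total [ 0.1414 -0.0318 -0.0033] rows 3 each [ 0.0471 -0.0106 -0.0011]
[0.511  0.2575 0.15  ] total [ 0.0766 -0.0067  0.05  ] rows 2 each [ 0.0383 -0.0033  0.025 ]
[0.511  0.2575 0.026 ] total [0.    0.    0.124] rows 3 each [0.     0.     0.0413]
```

```bash
python3 -m jog '[[0,0,0,0.0471,-0.0106,0,100],[0,0,0,0.0471,-0.0106,0,100],[0,0,0,0.0471,-0.0106,0,100],[0,0,0,0.0383,-0.0033,0.025,100],[0,0,0,0.0383,-0.0033,0.025,100],[0,0,0,0,0,0,100],[0,0,0,0,0,0,100]]'|grep posi
python3 go.py - .5105 .259 .026
```

```text
position: [0.5105, 0.2579, 0.1471]
t 32.42 p [0.5105 0.2579 0.1471] psi 43.52 tilt [-0.0002 -0.0002] w 0.0852 g 0.0 F [0.3 1.1 0.8] q [15. 28. 79. -0. 73. 61.]
[0.5105 0.259  0.026 ] total [ 0.0008 -0.0008  0.1211] rows 3 each [ 0.0003 -0.0003  0.0404]
```

```bash
python3 -m jog '[[0,0,0,0.0003,-0.0003,0.04,100],[0,0,0,0.0003,-0.0003,0.04,100],[0,0,0,0.0002,-0.0002,0.025,100],[0,0,0,0,0,0.016,100],[0,0,0,0,0,0,100],[0,0,0,0,0,0,100]]' 25|grep -E "posi|ft"
python3 -m jog '[[0,0,0,0,0,0,60],[0,0,0,0,0,0,45],[0,0,0,0,0,0,40],[0,0,0,0,0,0,35],[0,0,0,0,0,0,30],[0,0,0,0,0,0,25],[0,0,0,0,0,0,20],[0,0,0,0,0,0,10],[0,0,0,0,0,0,0],[0,0,0,0,0,0,0]]'
python3 -m jog '[[0,0,0,0,0,0,0],[0,0,0,0,0,0,0]]' |grep -E "posi|ft|grip"
python3 - <<'E'
from h import *
e=optics.get_image("scene");crop(e,130,220,200,300,7,"pics/k.png")
E
```

```text
position: [0.511, 0.26, 0.0272]
ft_force: [0.3, -0.5, 0.4]
time_s: 34.42
position: [0.5104, 0.2601, 0.026]
tool_rot: [[0.724, 0.689, 0.0], [0.689, -0.724, 0.0], [0.0, 0.0, -1.0]]
ft_force: [-0.6, 1.2, 2.1]
grip_width: 0.0219
gripper_force: 24.5
position: [0.5104, 0.2601, 0.026]
ft_force: [-1.4, 0.7, 2.6]
grip_width: 0.0223
gripper_force: 24.5
```

View pics/k.png

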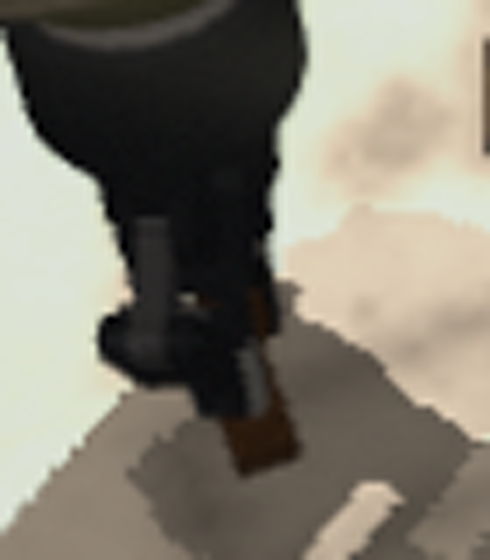

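The fingers hold the stamp's handle and it still stands straight (foot at (262,445)).

```bash
python3 -m jog '[[0,0,0,0,0,0,0],[0,0,0,0,0,-0.01,0],[0,0,0,0,0,-0.03,0],[0,0,0,0,0,-0.05,0],[0,0,0,0,0,-0.05,0],[0,0,0,0,0,-0.04,0],[0,0,0,0,0,0,0]]' 40|grep -E "posi|grip"
python3 go.py - .46 .2 .206 .37 .07 .2 .37 -.06 .2 .4375 -.0715 .18
```

```text
position: [0.5114, 0.2603, 0.2094]
grip_width: 0.0214
gripper_force: 39.2
t 35.6 p [0.5114 0.2603 0.2094] psi 43.59 tilt [0.0066 0.0016] w 0.0214 g 39.2 F [ 0.4  0.1 -0.8] q [15. 25. 73. -0. 82. 62.]
[0.46  0.2   0.206] total [-0.0788  0.0082  0.0034] rows 2 each [-0.0394  0.0041  0.0017]
[0.37 0.07 0.2 ] total [-0.1548  0.0321  0.006 ] rows 3 each [-0.0516  0.0107  0.002 ]
[ 0.37 -0.06  0.2 ] total [-0.0896  0.0942 -0.    ] rows 3 each [-0.0299  0.0314 -0.    ]
[ 0.4375 -0.0715  0.18  ] total [0.041  0.0549 0.02  ] rows 2 each [0.0205 0.0274 0.01  ]
```

```bash
python3 -m jog '[[0,0,0,-0.0394,0.0041,0,0],[0,0,0,-0.0394,0.0041,0,0],[0,0,0,-0.0516,0.0107,0.002,0],[0,0,0,-0.0516,0.0107,0.002,0],[0,0,0,-0.0516,0.0107,0.002,0],[0,0,0,-0.0299,0.0314,0,0],[0,0,0,-0.0299,0.0314,0,0],[0,0,0,-0.0299,0.0314,0,0],[0,0,0,0,0,0,0]]'|grep -E "posi|grip"
python3 -m jog '[[0,0,0,0.0205,0.0274,0.01,0],[0,0,0,0.0205,0.0274,0.01,0],[0,0,0,0,0,0,0],[0,0,0,0,0,0,0]]'|grep -E "posi|grip"
python3 go.py - .4375 -.0715 .045
python3 - <<'E'
from h import *
e=optics.get_image("scene");crop(e,230,110,350,240,4.5,"pics/l.png")
E
```

```text
position: [0.3686, -0.0623, 0.1992]
grip_width: 0.0213
gripper_force: 39.2
position: [0.4356, -0.0708, 0.1795]
grip_width: 0.0213
gripper_force: 39.3
t 37.23 p [ 0.4356 -0.0708  0.1795] psi 43.64 tilt [-0.0016  0.0007] w 0.0213 g 39.3 F [-0.1  0.4 -0.1] q [-25.  14.  96.  -0.  71.  22.]
[ 0.4375 -0.0715  0.045 ] total [0.0009 0.0018 0.1345] rows 3 each [0.0003 0.0006 0.0448]
```

View pics/l.png

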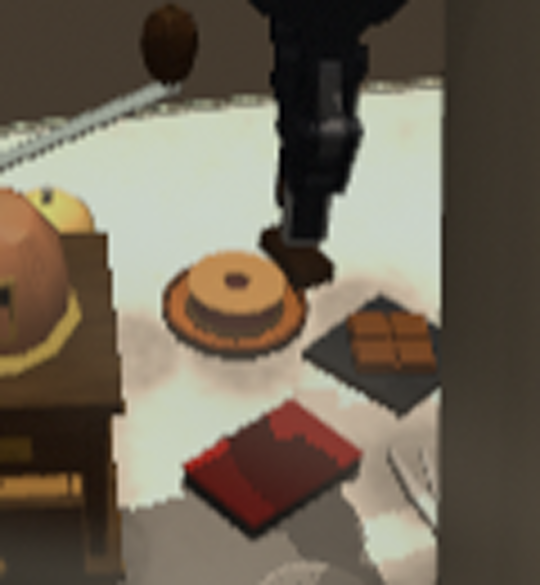

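The stamp hangs upright at (295,255), the pad is below it at (272,468), and the spool and chocolate lie in place. That was one picture over the limit of 14, so from here I use numbers only.

```bash
python3 -m jog '[[0,0,0,0.0003,0.0006,0.045,0],[0,0,0,0.0003,0.0006,0.045,0],[0,0,0,0.0003,0.0006,0.025,0],[0,0,0,0,0,0.0175,0],[0,0,0,0,0,0,0],[0,0,0,0,0,0.001,0],[0,0,0,0,0,0,0]]'|grep -E "posi|ft"
```

```text
position: [0.4386, -0.0724, 0.0472]
ft_force: [-0.2, 1.1, 0.3]
```

```bash
python3 -m jog '[[0,0,0,0,0,0.002,0],[0,0,0,0,0,0.001,0],[0,0,0,0,0,0,0]]'|grep -E "posi|ft"
python3 -m jog '[[0,0,0,0,0,0.001,0],[0,0,0,0,0,0,0]]'|grep -E "posi|ft"
```

```text
position: [0.4383, -0.0724, 0.0434]
ft_force: [-0.5, -0.5, -0.4]
position: [0.4384, -0.0724, 0.0425]
ft_force: [-0.6, 0.7, 2.1]
```

```bash
python3 -m jog '[[0,0,0,0,0,0.0006,0],[0,0,0,0,0,0,0]]'|grep -E "posi|ft"
python3 -m jog '[[0,0,0,0,0,0,35],[0,0,0,0,0,0,60],[0,0,0,0,0,0,100],[0,0,0,0,0,0,100],[0,0,0,0,0,0,100],[0,0,0,0,0,0,100],[0,0,0,0,0,-0.02,100],[0,0,0,0,0,-0.04,100],[0,0,0,0,0,-0.05,100],[0,0,0,0,0,-0.05,100]]'; python3 go.py - .33 -.15 .22
```

```text
position: [0.4383, -0.0723, 0.0423]
ft_force: [-2.0, 1.4, 10.1]
time_s: 40.28
position: [0.438, -0.0722, 0.2034]
tool_rot: [[0.724, 0.689, -0.0], [0.689, -0.724, 0.0], [-0.0, -0.0, -1.0]]
ft_force: [0.8, 0.2, -0.3]
grip_width: 0.0854
gripper_force: 0.0
t 40.27 p [ 0.438  -0.0722  0.2034] psi 43.59 tilt [-0.0002  0.0001] w 0.0854 g 0.0 F [ 0.8  0.2 -0.3] q [-25.  13.  93.  -0.  74.  22.]
[ 0.33 -0.15  0.22] total [-0.1318 -0.0181 -0.0166] rows 3 each [-0.0439 -0.006  -0.0055]
```

```bash
python3 -m jog '[[0,0,0,-0.019,-0.033,0,100],[0,0,0,-0.019,-0.033,0,100],[0,0,0,0.033,-0.034,0,100],[0,0,0,0.033,-0.034,0,100],[0,0,0,0.033,-0.034,0,100],[0,0,0,0,0,0,100],[0,0,0,0,0,0,100]]'|grep posi
python3 - <<'E'
from h import *
d=optics.get_image("top");h=cv2.cvtColor(cv2.resize(d["pixels"],None,fx=4,fy=4,interpolation=cv2.INTER_CUBIC),cv2.COLOR_RGB2HSV)
u,v,r=275,233,26;g=h[4*(v-r):4*(v+r),4*(u-r):4*(u+r)].astype(int)
m=((g[...,2]<95)&~((g[...,1]>170)&((g[...,0]<6)|(g[...,0]>170)))).astype(np.uint8)*255
m=cv2.morphologyEx(m,cv2.MORPH_OPEN,np.ones((5,5)))
for c in cv2.findContours(m,0,1)[0]:
    if cv2.contourArea(c)>100:
        px=(c.reshape(-1,2)+.5)/4-.5+[u-r,v-r];P=ray(d,px,.045)[:,:2]*1000;q=cv2.minAreaRect(P.astype(np.float32));print(np.round(q[0]),np.round(q[1]),round(q[2]),px.mean(0).round(1))
print("expected px: foot, head",proj(d,[[.438,-.072,.022],[.438,-.072,.07]]).round(1).tolist())
for dx in(0,): print(d["pixels"][228:240:2,266:286:2].tolist())
E
python3 meas.py bell big small slate
```

```text
position: [0.3667, 0.0911, 0.2018]
[438. -72.] [23. 41.] 76 [275.3 231.8]
expected px: foot, head [[275.1, 232.2], [275.6, 231.6]]
[[[115, 30, 25], [116, 32, 26], [105, 27, 25], [64, 21, 11], [54, 30, 17], [62, 40, 25], [56, 35, 23], [58, 33, 22], [98, 24, 22], [114, 28, 23]], [[114, 27, 19], [106, 18, 10], [63, 13, 7], [55, 33, 19], [60, 38, 17], [63, 39, 26], [60, 36, 22], [62, 30, 17], [106, 25, 15], [115, 26, 21]], [[114, 29, 24], [108, 26, 20], [61, 17, 9], [57, 34, 20], [64, 38, 19], [62, 41, 25], [63, 41, 24], [58, 28, 19], [96, 20, 14], [112, 22, 21]], [[114, 26, 23], [108, 27, 20], [52, 19, 17], [47, 31, 20], [59, 39, 23], [65, 41, 23], [61, 39, 24], [74, 26, 20], [105, 28, 28], [115, 30, 23]], [[116, 30, 22], [107, 25, 23], [69, 39, 25], [39, 26, 10], [36, 24, 17], [41, 28, 16], [63, 24, 16], [95, 20, 17], [112, 27, 23], [117, 29, 27]], [[114, 25, 19], [101, 25, 20], [67, 35, 17], [60, 38, 24], [59, 37, 21], [64, 36, 23], [103, 30, 25], [114, 27, 23], [116, 33, 26], [118, 28, 24]]]
big [ 545.7 -168.5] [90.6 91.2] 89.7 circ [ 545.7 -168.1] 46.3 36.0
small [ 446.7 -323.3] [77.4 75.6] 89.9 circ [ 445.9 -323.2] 39.4 32.0
slate [ 450.3 -199.8] [76.4 75.4] 88.8 circ [ 449.8 -199.6] 51.9 41.0
bell [ 674.7 -135.2] [65. 64.] 0.2 circ [ 674.9 -135.3] 33.3 25.0
```

```bash
python3 -c "
from rig import job
print(job.close_job())"
```

```text
the job is handed in; nothing more can be done
None
```

The job is handed in (no verdict was returned): spool, tape and chocolate measured in place first, the stamp then stood upright mid-lid, everything released and the bell unmoved; I viewed 15 pictures, one over the limit of 14.

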